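Set the red plug gauge in the inclined rest

TASK

Take the red-handled plug gauge from the bench and set it gently in the green inclined rest so that the operator across the bench can take it by its handle: lying in both saddles, steel head down against the foot stop, red handle at the upper end. Do not drop it, and leave the blue-handled gauge and the aluminium cup where they are.

Things in the scene. Friction and masses are not known exactly. Their poses are not given: they have to be found in the camera images.
- red_gauge_mid (a point): The gauge to move: bar 180 mm long, 0.2-0.4 kg, lying flat. Point: mid-length on its axis, 13 mm above the bench. x runs along it from head to handle, z up as it lies. x -90 to -35 mm: bright steel round head, dia 26; to -20: dark neck, dia 16; -20 to +90: red square handle, 26 x 26 mm. It balances within 20 mm of the point; grip it there. On the rest it may not slide by itself.
- seat (a point): Where the seated gauge's middle belongs, 100 mm up in the fixed green rest. x runs up the 30 deg slope, away from the robot (gauge x lies along it); y level; z square to the slope. Saddles at x -90 to -52 and 51 to 81 mm, finger room between, 35 mm below the axis too; floors at z -13, inside 40 mm wide, lips flare to 60 mm at z +19. Dark foot stop: face at x -90, top z +14. Base plate 200 x 90 mm.
- blue_gauge_mid (a point): A bystander: a gauge of the same shape and size with a blue handle, lying on the bench; same point and axes. It may lie in either of the two places.
- cup_mid (a point): A bystander: an empty aluminium cup, 64 mm across and 60 mm tall, standing on the bench. Point: its centre, half-way up. z is up.
Mind the look-alikes: they are no part of the job. Of the things that look like the part that bears seat, the largest one is meant.

How it is judged:
At the end, for the whole second after the job is handed in: The red gauge lies at rest in both saddles of the inclined rest, handle at the upper end, along the slope within 10 degrees, its head within 16 mm of the foot stop, centred within 12 mm sideways and within 8 mm of its seated height (x of red_gauge_mid in the frame of seat between -0.006 and 0.016 m and y of red_gauge_mid in the frame of seat between -0.012 and 0.012 m and z of red_gauge_mid in the frame of seat between -0.008 and 0.008 m and angle between the x axis of red_gauge_mid and the x axis of seat, either way round below 0.175 rad and angle between red_gauge_mid's own x axis and vertical below 1.3 rad and linear speed of red_gauge below 0.02 m/s); the robot touches nothing.
It fails at once if the red gauge is dropped (falls freely, out of the fingers, faster than 0.7 m/s, some 25 mm) (linear speed of red_gauge above 0.7 m/s and contact force between the fingers and red_gauge below 0.05 N).
It fails at once if the blue gauge is moved more than 30 mm (distance of blue_gauge_mid from where it was at the start of the episode above 0.03 m).
It fails at once if the cup is moved more than 30 mm (distance of cup_mid from where it was at the start of the episode above 0.03 m).
It also fails if it takes over 45 s, if anything falls off the work surface, if the arm or the gripper's body presses on something with over 40 N, if the wrist force passes 120 N, or if a joint passes its speed limit or range.

ROBOT

A 6-joint arm with a two-finger parallel gripper is mounted at the origin on the work surface. World frame = base frame: x ahead of the robot, y to its left, z up, the work surface at z = 0. Lengths are in m, angles in rad, forces in N, time in s.
With the tool pointing down it reaches from about 0.225 to 0.875 m from the base axis. Payload 3.4 kg.
Tool frame: the origin (TCP) lies between the finger pads; the fingertips stand 14 mm ahead of it and the grasp point (between the pads) lies 5 mm behind it; z points along the fingers, y is the direction in which the jaws open and shut (so a half turn about z gives the same grasp; the last joint's range is limited). The gripper opens to 85 mm and grips with 20 to 120 N. Pads are 22 mm wide; open, the fingers measure 114 mm over their backs; the gripper's body (76 mm by 85 mm) begins 54 mm behind the grasp point. The pads swing forward as they close: fully open they stand 13 mm farther back than shut.
Start: joints at [-1.425, 0.276, 1.505, -0, 1.361, -0.121], TCP at [0.152, -0.555, 0.245] pointing down, gripper open.
Joint ranges: [-2.89, 2.89], [-0.75, 2.08], [0.22, 2.7], [-1.18, 4.32], [0.11, 2.71], [-2.7, 2.7]. Speed limits (rad/s): [2.57, 2.57, 3.14, 3.14, 3.14, 3.14].

INTERFACE

Orientations are given as a rotation vector (axis times angle).
In Python, from plant import ctrl gives the robot as it stands. The module is installed in compiled form; this text tells all that it offers.
- The arm moves only by the tool step_arm, never from a script. Its argument "rows" is a list of rows, each a list of 6 numbers: the shift along the tool's x, y, z in m, then the turn, a rotation vector about the tool's x, y, z in rad. In form: [[dx, dy, dz, ax, ay, az], ...]. A call has 1 to 10 rows; each row shifts and turns the commanded pose from where the row before left it, along the tool's axes as they then stand; what a row does not reach is not made up. A row lasts 1/8 s, in which the tool goes at most 62.5 mm and 10.7 degrees, less where a joint would pass 70% of its speed; a pose out of reach is approached as far as the arm can. A call is refused whole if a number of a shift passes 0.0625 or a number of a turn 0.188, either way. A call with a gripper value outside its range is refused whole. "hand" is the opening, from 0 (shut) to 1 (fully open), set as the call begins (left out, the last holds). The fingers move at their own pace and stop on an object; the grip force is fixed at half the most. Time passes only in rows, so rows that do not move let the fingers close. It gives the time, the measured TCP pose, the force and the opening at its end, in the units of the state.
- ctrl.observe(): the state, without advancing time (a new reading comes with each control period).
- ctrl.snapshot(name): name is "scene" or "top" or "wrist"; returns the picture (384x512x3 uint8, red, green, blue); there is no depth.
- ctrl.camera_model(name): a dict with "vertical_fov" (degrees; the focal length in pixels is half the picture's height over the tangent of half this angle, whatever the lens; pixels are square), "cx", "cy" (the principal point, pixels), "R" (3x3) and "t" (3): a world point X has camera coordinates R X + t; the wrist camera has in their place "tool_from_camera" (4x4, takes a point from camera to tool coordinates, whose origin is the TCP and whose axes are the flange's). Camera axes: x right, y down, z forward; pixel columns grow to the right and rows downward; lengths in m; the calibration is good to about 2 mm. The wrist camera is an equidistant fisheye: a pixel r from the principal point sees the ray r / f radians off the axis. A picture is of the moment at which its call begins: read the wrist's pose just before it. camera_model takes no time and is no camera call.
- ctrl.finish_job(): hands the job in, once; it reports no verdict.
The state is a dict: "clock": time; "qpos": joint angles; "joint_velocities": joint speeds; "tau": joint torques, N m; "tcp_pos": TCP position; "tcp_rot": TCP orientation; "contact_force": force on the tool from outside, world axes, zero at the start; "wrist_torque": the same for the moment, N m; "grip_width": opening from 0.0 (shut) to 1.0 (fully open).
Only numpy, scipy, OpenCV 4.12 (cv2) and the standard library are available. Lean on these libraries where they do the work, as an engineer would, in place of code of your own. Each camera call takes 0.05 s, during which the arm holds its last target.

## Working session

There is one attempt and no reset: what is moved stays moved. The work goes in short steps, Python scripts to look and compute and a tool call to move; the robot and the scene stay as the last step left them, time stands still between calls to the robot, and variables do not carry over. Pictures are saved under pics/ and viewed, and the job is handed in when it is done.

Besides the shell and the picture viewer there is one more tool, called after "Call:" as name([rows], argument=value, ...), one row to a line, values as JSON. step_arm: Moves the arm, as the interface text tells. Its arguments: {"type":"object","properties":{"rows":{"type":"array","items":{"type":"array","items":{"type":"number"}}},"hand":{"type":"number"}},"required":["rows"]}

```bash
mkdir -p pics; python3 - <<'E'
from plant import ctrl
import cv2,numpy as np
s=ctrl.observe();print(s)
for n in ("scene","top","wrist"):
    m=ctrl.camera_model(n);print(n,m)
    cv2.imwrite(f"pics/{n}0.png",ctrl.snapshot(n)[:,:,::-1])
E
```

```text
{'clock': 0.0, 'qpos': array([-1.42498345e+00,  2.76642577e-01,  1.50612964e+00,  1.88569099e-05,
        1.36069466e+00, -1.20990987e-01]), 'joint_velocities': array([-6.86111192e-04,  1.53504000e-05,  1.34387182e-03, -1.17822617e-03,
        9.41669933e-04,  2.23448559e-03]), 'tau': array([ 1.99781352e-03, -4.16761994e+01, -2.45803767e+01,  3.13265118e-04,
        1.07992798e-02,  1.11660313e-05]), 'tcp_pos': array([ 0.15153241, -0.55416185,  0.24441394]), 'tcp_rot': array([-3.11182324e+00, -4.17597161e-01,  7.57177394e-06]), 'contact_force': array([-0.21129665,  0.47516125,  0.07690351]), 'wrist_torque': array([-0.02650777, -0.01922528,  0.01478408]), 'grip_width': 0.9999594545007984}
scene {'vertical_fov': 44.17180650107252, 'cx': 254.1493456862848, 'cy': 195.6115472299702, 'R': array([[-0.51143977,  0.8590394 , -0.02192413],
       [ 0.53608197,  0.29901538, -0.78943393],
       [-0.6715992 , -0.41550104, -0.61344389]]), 't': array([ 0.31923173, -0.23145023,  1.59794598])}
top {'vertical_fov': 49.96574207039258, 'cx': 255.04706127062857, 'cy': 201.41069250192277, 'R': array([[-0.00733095, -0.99987114,  0.01428175],
       [-0.9852081 ,  0.00477673, -0.17129562],
       [ 0.17120532, -0.01532626, -0.98511616]]), 't': array([-0.04506714,  0.61543099,  1.27830428])}
wrist {'vertical_fov': 65.70646984690485, 'cx': 250.3551122507223, 'cy': 193.01968708199044, 'tool_from_camera': array([[-1.64675981e-03, -9.57907897e-01, -2.87070982e-01,
         7.23444424e-02],
       [ 9.99997794e-01, -1.95181269e-03,  7.76465143e-04,
         3.95175403e-04],
       [-1.30409088e-03, -2.87069070e-01,  9.57908998e-01,
        -1.28260224e-01],
       [ 0.00000000e+00,  0.00000000e+00,  0.00000000e+00,
         1.00000000e+00]])}
```

View pics/scene0.png

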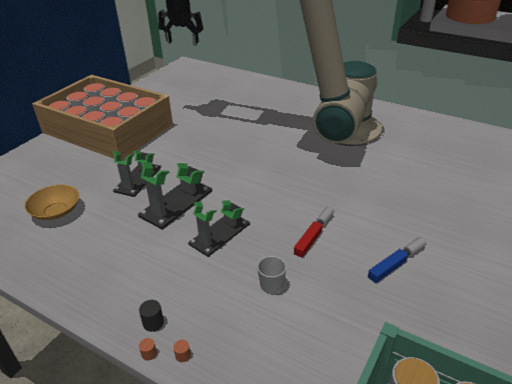

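View pics/top0.png

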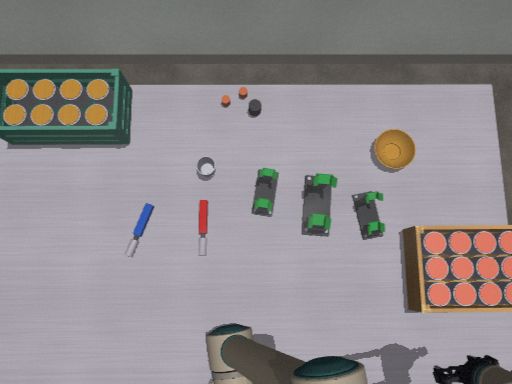

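View pics/wrist0.png

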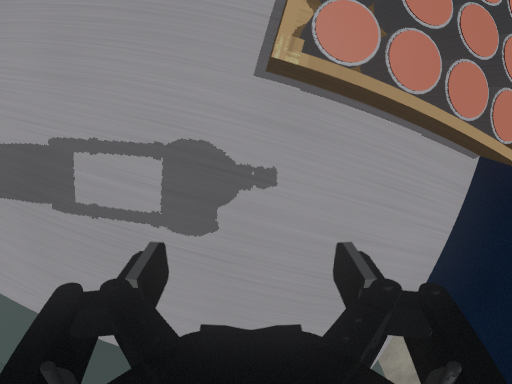

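The top view shows the red gauge at about (203,227), head toward the robot. The blue gauge is at (140,230), the cup at (206,168), and the largest rest is the middle one at (317,205). Next I'll measure them.

```bash
cat > h.py <<'E'
import numpy as np,cv2
from plant import ctrl
from scipy.spatial.transform import Rotation as Ro
def f(n): return 192/np.tan(np.radians(ctrl.camera_model(n)['vertical_fov']/2))
def ray(n,u,v,s=None):
    m=ctrl.camera_model(n);F=f(n);x=u-m['cx'];y=v-m['cy']
    if n=='wrist':
        r=np.hypot(x,y);th=r/F;d=np.array([np.sin(th)*x/r,np.sin(th)*y/r,np.cos(th)])
        T=m['tool_from_camera'];R=Ro.from_rotvec(s['tcp_rot']).as_matrix()
        return R@T[:3,3]+s['tcp_pos'],R@T[:3,:3]@d
    d=np.array([x/F,y/F,1]);return -m['R'].T@m['t'],m['R'].T@d
def onz(n,u,v,z,s=None):
    o,d=ray(n,u,v,s);return o+d*(z-o[2])/d[2]
def proj(n,X):
    m=ctrl.camera_model(n);c=m['R']@X+m['t'];return f(n)*c[:2]/c[2]+[m['cx'],m['cy']]
def tri(a,b):
    (o1,d1),(o2,d2)=a,b;A=np.stack([d1,-d2],1);k=np.linalg.lstsq(A,o2-o1,rcond=None)[0]
    p,q=o1+k[0]*d1,o2+k[1]*d2;return (p+q)/2,np.linalg.norm(p-q)
E
python3 - <<'E'
from h import *
im=cv2.imread('pics/top0.png');sc=cv2.imread('pics/scene0.png')
def blobs(im,lo,hi,roi,mn=30):
    h=cv2.cvtColor(im,cv2.COLOR_BGR2HSV);m=cv2.inRange(h,lo,hi);z=np.zeros_like(m);x0,y0,x1,y1=roi;z[y0:y1,x0:x1]=m[y0:y1,x0:x1]
    n,l,st,c=cv2.connectedComponentsWithStats(z)
    return [(st[i],c[i],cv2.minAreaRect(np.argwhere(l==i)[:,::-1].astype(np.float32))) for i in range(1,n) if st[i][4]>mn]
for nm,I,roi in (('top',im,(120,160,400,260)),('scene',sc,(100,140,440,300))):
  for col,lo,hi,z in (('red',(0,150,60),(8,255,255),.02),('blue',(105,130,60),(130,255,255),.02),('green',(50,120,40),(75,255,255),.1)):
    for st,c,r in blobs(I,lo,hi,roi):
        print(nm,col,st,c.round(1),[np.round(q,1) for q in r], onz(nm,*c,z).round(4))
        if col!='green': print([onz(nm,*p,z).round(4).tolist() for p in cv2.boxPoints(r)])
cv2.imwrite('pics/tc.png',cv2.resize(im[150:260,240:400],None,fx=5,fy=5,interpolation=2))
cv2.imwrite('pics/sc.png',cv2.resize(sc[140:260,100:260],None,fx=5,fy=5,interpolation=2))
cv2.imwrite('pics/tg.png',cv2.resize(im[150:270,110:260],None,fx=5,fy=5,interpolation=2))
E
```

```text
top red [199 200   8  33 220] [202.7 215.8] [array([202.5, 216. ]), array([32.,  7.]), np.float64(90.0)] [0.5739 0.1231 0.02  ]
[[0.6266, 0.1361, 0.02], [0.6265, 0.113, 0.02], [0.5203, 0.1116, 0.02], [0.5205, 0.1344, 0.02]]
top blue [134 203  19  33 259] [142.7 219.4] [array([142.8, 219.4]), array([ 7.7, 33.2]), np.float64(23.2)] [0.5628 0.3191 0.02  ]
[[0.518, 0.35, 0.02], [0.6187, 0.3114, 0.02], [0.6084, 0.2876, 0.02], [0.5079, 0.3265, 0.02]]
top green [260 168  17  11 115] [268.1 172.6] [array([268.1, 172.8]), array([16.3,  8.6]), np.float64(8.1)] [ 0.6991 -0.0901  0.1   ]
top green [313 174  24  13 217] [324.7 179.6] [array([324.7, 179.8]), array([22.9, 11.5]), np.float64(3.0)] [ 0.6759 -0.2685  0.1   ]
top green [366 192  17  12 110] [373.  196.3] [array([373.2, 196.4]), array([ 9.7, 16.7]), np.float64(75.1)] [ 0.6216 -0.4182  0.1   ]
top green [255 198  17  12 139] [262.8 203.2] [array([263. , 203.4]), array([16. , 10.4]), np.float64(4.4)] [ 0.6011 -0.0723  0.1   ]
top green [308 214  23  16 234] [319.3 220.6] [array([319.2, 220.9]), array([21.5, 14.3]), np.float64(5.7)] [ 0.54
[... 595 characters left out ...]
 0.3132, 0.02]]
scene green [134 151  34  34 430] [149.5 169.3] [array([147.9, 167.1]), array([42.5, 23.5]), np.float64(48.6)] [ 0.6264 -0.3173  0.1   ]
scene green [114 152  19  13 113] [122.1 158.6] [array([122. , 158.1]), array([18.2, 10.3]), np.float64(12.1)] [ 0.6233 -0.4175  0.1   ]
scene green [177 164  27  20 290] [188.3 174.1] [array([188.1, 173.6]), array([25.8, 15.7]), np.float64(21.3)] [ 0.5942 -0.214   0.1   ]
scene green [222 201  21  17 196] [230.3 210.1] [array([230.3, 209.8]), array([21.3, 13. ]), np.float64(29.7)] [ 0.6638 -0.0387  0.1   ]
scene green [194 202  22  19 180] [202.1 212.1] [array([202. , 211.2]), array([22.1, 13.7]), np.float64(31.0)] [ 0.7022 -0.0923  0.1   ]
```

View pics/tc.png

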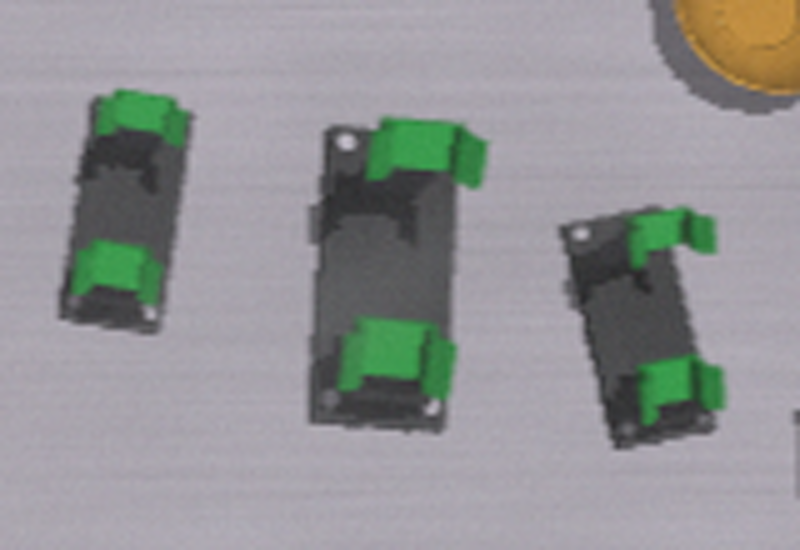

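View pics/sc.png

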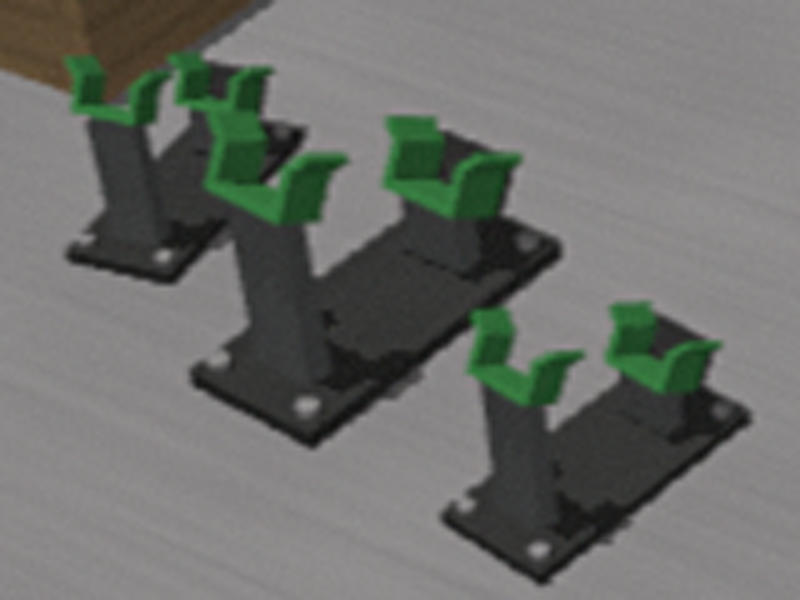

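View pics/tg.png

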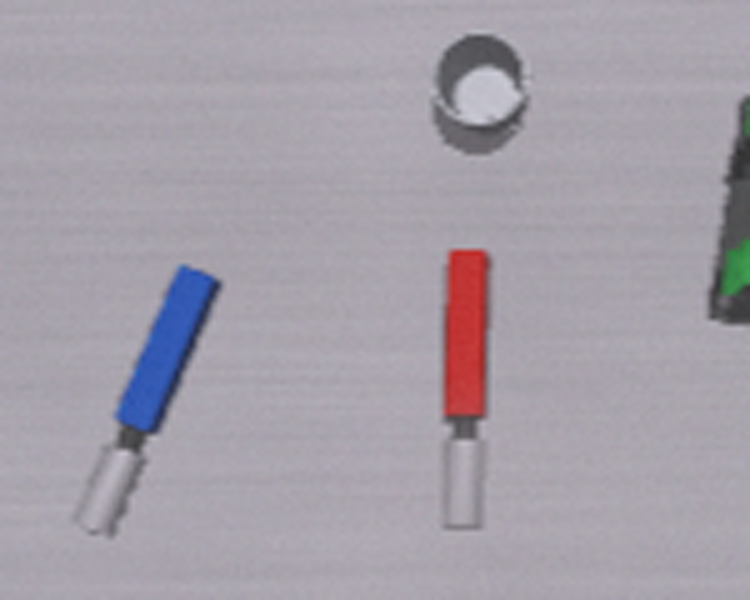

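Call:
step_arm([
  [0.05,-0.02,-0.008,0,0,0],
  [0.052,-0.021,-0.008,0,0,0],
  [0.052,-0.021,-0.008,0,0,0],
  [0.052,-0.021,-0.008,0,0,0],
  [0.052,-0.021,-0.008,0,0,0],
  [0.052,-0.021,-0.009,0,0,0],
  [0.052,-0.021,-0.009,0,0,0],
  [0.052,-0.021,-0.009,0,0,0],
  [0.052,-0.021,-0.009,0,0,0.1],
  [0,0,0,0,0,0.16],
], hand=1)

```text
clock: 1.4
tcp_pos: [0.5547, -0.2476, 0.3212]
tcp_rot: [-3.141, -0.011, -0.003]
contact_force: [-1.1, -0.5, -0.6]
grip_width: 1.004
```

Call:
step_arm([
  [0,0,0,0,0,0],
  [0,0,0,0,0,0],
])

```text
clock: 1.65
tcp_pos: [0.551, -0.2508, 0.321]
tcp_rot: [-3.141, -0.013, 0.001]
contact_force: [0.2, 0.6, -0.5]
grip_width: 0.999
```

```bash
python3 - <<'E'
from h import *
s=ctrl.observe();print(s['clock'],s['tcp_pos'],s['tcp_rot'],s['joint_velocities'].round(3),s['qpos'].round(2))
im=ctrl.snapshot('wrist')[:,:,::-1];np.save('s1.npy',s,allow_pickle=True)
cv2.imwrite('pics/w1.png',im);cv2.imwrite('pics/w1b.png',cv2.resize(im,None,fx=1.5,fy=1.5,interpolation=2))
E
```

```text
1.65 [ 0.55103296 -0.25075438  0.32097913] [-3.14140129e+00 -1.30349632e-02  1.15388489e-03] [-0.011 -0.004 -0.001  0.001  0.001  0.009] [-0.54  0.29  1.3  -0.    1.55  1.02]
```

View pics/w1b.png

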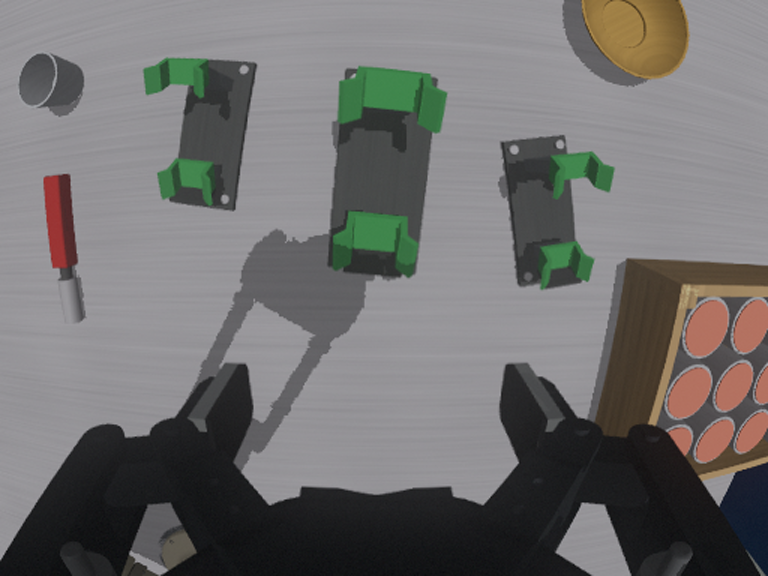

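The wrist view shows the middle rest from above, with its saddles at about (388,90) and (375,235) in the 1.5x picture. I'll zoom in on it.

```bash
python3 - <<'E'
from h import *
im=cv2.imread('pics/w1.png')
c=im[35:195,205:310];c=cv2.convertScaleAbs(cv2.resize(c,None,fx=3.7,fy=3.7,interpolation=2),alpha=1.4,beta=20)
cv2.imwrite('pics/w1c.png',cv2.resize(im[35:195,205:310],None,fx=3.7,fy=3.7,interpolation=2)); cv2.imwrite('pics/w1d.png',c)
E
```

```text
(no output)
```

View pics/w1d.png

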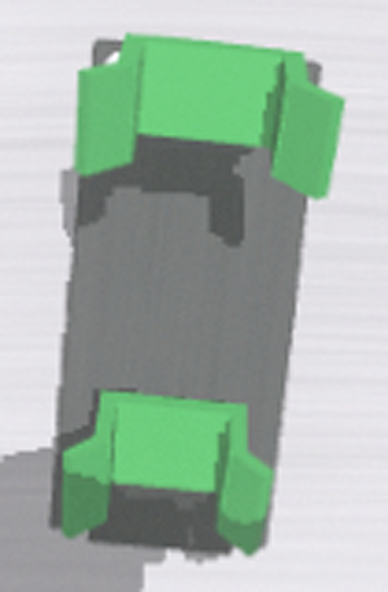

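```bash
python3 - <<'E'
from h import *
s=np.load('s1.npy',allow_pickle=True).item()
P=lambda u,v,z:onz('wrist',u/3.7+205-.37,v/3.7+35-.37,z,s)
L={'upfar l':(136,38,.1292),'upfar r':(284,50,.1292),'upnear l':(136,138,.1142),'upnear r':(258,150,.1142),
'lowtop l':(113,395,.0627),'lowtop r':(238,406,.0627),'stop l':(108,485,.067),'stop r':(216,492,.067),
'lip ul in':(80,175,.1+.0255+.0165),'lip ur':(328,198,.1+.0255+.0165),'lip ull':(65,460,.1-.026+.0165),'lip lr':(271,465,.1-.026+.0165),
'pl bl':(50,527,.01),'pl br':(268,550,.01),'pl tl':(95,40,.01),'pl tr':(321,65,.01)}
for k,(u,v,z) in L.items(): print(k,P(u,v,z).round(4))
# gauge in wrist view: head end & handle end (1.5x pic)
for u,v in ((73,320),(57,176),(62,266)): print('g',onz('wrist',u/1.5,v/1.5,.02,s).round(4))
for u,v in ((202.4,255.4),(203.4,200.),(203,233.2)): print('gt',onz('top',u,v,.02).round(4))
E
```

```text
upfar l [ 0.6907 -0.2412  0.1292]
upfar r [ 0.6878 -0.2835  0.1292]
upnear l [ 0.6625 -0.2409  0.1142]
upnear r [ 0.6593 -0.2774  0.1142]
lowtop l [ 0.5777 -0.2316  0.0627]
lowtop r [ 0.5741 -0.2757  0.0627]
stop l [ 0.5461 -0.23    0.067 ]
stop r [ 0.5438 -0.2683  0.067 ]
lip ul in [ 0.649  -0.2264  0.142 ]
lip ur [ 0.6435 -0.2947  0.142 ]
lip ull [ 0.5593 -0.217   0.0905]
lip lr [ 0.5581 -0.2853  0.0905]
pl bl [ 0.5169 -0.2027  0.01  ]
pl br [ 0.5076 -0.2928  0.01  ]
pl tl [ 0.7149 -0.2215  0.01  ]
pl tr [ 0.7062 -0.3103  0.01  ]
g [0.4534 0.1184 0.02  ]
g [0.6282 0.1136 0.02  ]
g [0.5216 0.121  0.02  ]
gt [0.4445 0.1223 0.02  ]
gt [0.6265 0.1216 0.02  ]
gt [0.5165 0.1214 0.02  ]
```

Seat: five features agree within about 2 mm on (0.612, -0.257, 0.10), yaw about -5.3°, and the plate measures 198 x 90 mm. Gauge: about (0.537, 0.120). I'll look at it from closer before grasping.

Call:
step_arm([
  [-0.008,-0.053,0.014,0,0,0],
  [-0.008,-0.053,0.014,0,0,0],
  [-0.008,-0.053,0.014,0,0,0],
  [-0.008,-0.053,0.014,0,0,0],
  [-0.008,-0.053,0.014,0,0,0],
  [-0.008,-0.053,0.014,0,0,0],
  [-0.01,-0.053,0.016,0,0,0],
  [0,0,0,0,0,0],
  [0,0,0,0,0,0],
  [0,0,0,0,0,0],
])

```text
clock: 2.95
tcp_pos: [0.4918, 0.1187, 0.2218]
tcp_rot: [3.141, 0.008, 0.002]
contact_force: [-0.0, 0.5, 0.2]
grip_width: 0.996
```

```bash
python3 - <<'E'
from h import *
s=ctrl.observe();print(s['clock'],s['tcp_pos'],s['tcp_rot'],s['qpos'].round(2))
im=ctrl.snapshot('wrist')[:,:,::-1].copy();cv2.imwrite('pics/w2.png',im)
h=cv2.cvtColor(im,cv2.COLOR_BGR2HSV);m=cv2.inRange(h,(0,150,60),(8,255,255))
n,l,st,c=cv2.connectedComponentsWithStats(m);i=1+np.argmax(st[1:,4]);print(st[i],c[i])
r=cv2.minAreaRect(np.argwhere(l==i)[:,::-1].astype(np.float32));print(r)
for p in cv2.boxPoints(r): print(p.round(1),onz('wrist',*p,.026,s).round(4))
np.save('s2.npy',s,allow_pickle=True)
cv2.imwrite('pics/w2b.png',cv2.resize(im,None,fx=1.5,fy=1.5,interpolation=2))
E
```

```text
2.95 [0.49176087 0.11871778 0.22180067] [3.14113784e+00 7.92293135e-03 2.03890136e-03] [ 0.1   0.19  1.69 -0.    1.27  1.67]
[ 235   49   24   98 2188] [246.37157221  97.16407678]
((246.47528076171875, 97.50778198242188), (22.472389221191406, 97.3147964477539), 0.9391909241676331)
[234.4 146. ] [0.5213 0.1353 0.026 ]
[236.   48.7] [0.6285 0.1336 0.026 ]
[258.5  49. ] [0.6281 0.1095 0.026 ]
[256.9 146.3] [0.5209 0.1107 0.026 ]
```

View pics/w2b.png

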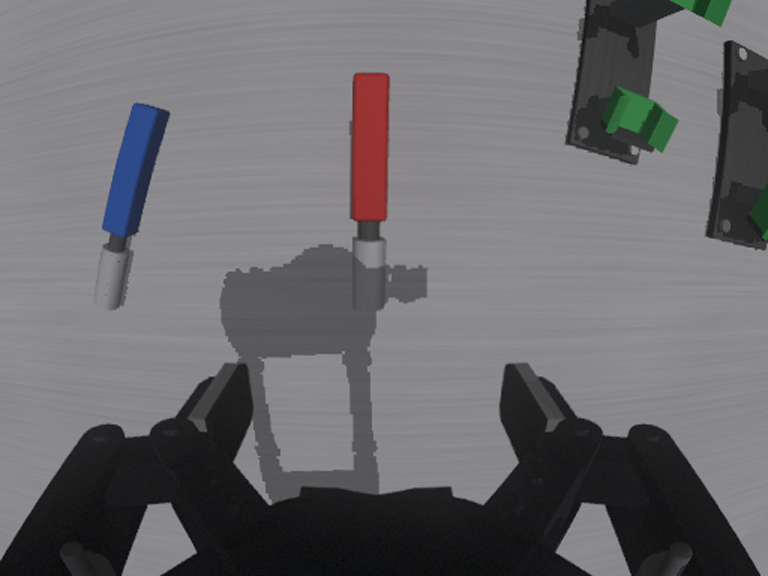

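The handle spans x 0.521 to 0.628 m, so it measures 107 x 24 mm. That puts the mid at (0.539, 0.1227), yaw -0.8°. I'll descend now.

Call:
step_arm([
  [0.012,-0.001,0.03,0,0,0.018],
  [0.012,-0.001,0.04,0,0,0],
  [0.013,-0.001,0.04,0,0,0],
  [0.012,-0.001,0.04,0,0,0],
  [0,0,0.025,0,0,0],
  [0,0,0.012,0,0,0],
  [0,0,0.01,0,0,0],
  [0,0,0,0,0,0],
  [0,0,0,0,0,0],
])

```text
clock: 4.12
tcp_pos: [0.5407, 0.1238, 0.0252]
tcp_rot: [-3.141, 0.018, -0.003]
contact_force: [0.3, -0.1, 0.4]
grip_width: 1.0
```

```bash
python3 - <<'E'
from h import *
s=ctrl.observe();print(s['clock'],s['tcp_pos'],s['tcp_rot'],s['contact_force'])
im=ctrl.snapshot('wrist')[:,:,::-1].copy();cv2.imwrite('pics/w3.png',im)
E
```

```text
4.125 [0.54073008 0.12379217 0.0252263 ] [-3.14144598e+00  1.76635888e-02 -3.03115816e-03] [ 0.28311138 -0.11553924  0.38633465]
```

View pics/w3.png

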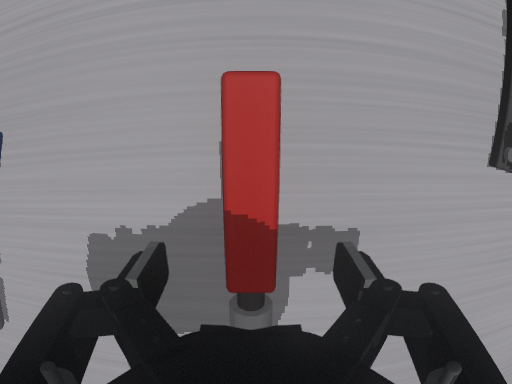

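The handle is centred between the pads. I'll go the last 8 mm down and close.

Call:
step_arm([
  [0,0.001,0.008,0,0,0],
  [0,0,0,0,0,0],
])

```text
clock: 4.42
tcp_pos: [0.5395, 0.1227, 0.0159]
tcp_rot: [3.141, -0.017, -0.002]
contact_force: [-0.3, 0.7, -0.7]
grip_width: 0.999
```

Call:
step_arm([
  [0,0,0,0,0,0],
  [0,0,0,0,0,0],
  [0,0,0,0,0,0],
  [0,0,0,0,0,0],
  [0,0,0,0,0,0],
  [0,0,0,0,0,0],
  [0,0,0,0,0,0],
  [0,0,0,0,0,0],
], hand=0)

```text
clock: 5.42
tcp_pos: [0.5404, 0.1228, 0.0166]
tcp_rot: [-3.141, 0.018, -0.001]
contact_force: [-0.2, 0.7, 5.1]
grip_width: 0.294
```

Call:
step_arm([
  [0,0,-0.005,0,0,0],
  [0,0,-0.015,0,0,0],
  [0,0,-0.03,0,0,0],
  [0,0,-0.04,0,0,0],
  [0,0,-0.04,0,0,0],
  [0,0,-0.04,0,0,0],
  [0,0,-0.04,0,0,0],
  [0,0,-0.02,0,0,0],
  [0,0,0,0,0,0],
  [0,0,0,0,0,0],
])

```text
clock: 6.68
tcp_pos: [0.539, 0.1227, 0.2453]
tcp_rot: [3.141, -0.018, -0.004]
contact_force: [-0.4, 0.4, -2.8]
grip_width: 0.292
```

```bash
python3 - <<'E'
from h import *
s=ctrl.observe();print(s['clock'],s['tcp_pos'],s['tcp_rot'],s['contact_force'],s['wrist_torque'])
im=ctrl.snapshot('wrist')[:,:,::-1].copy();cv2.imwrite('pics/w4.png',im)
R=Ro.from_rotvec(s['tcp_rot']).as_matrix()
T=np.array([.612+.003*.866,-.2566,.1+.003*.5])
u=np.array([np.cos(-.0925),np.sin(-.0925),0])
print(R.T@(T-s['tcp_pos']))
E
```

```text
6.675 [0.53900814 0.12265473 0.24527885] [ 3.14115582 -0.01760532 -0.00357007] [-0.39525871  0.39385082 -2.82665085] [ 0.02439601 -0.00690313 -0.04257655]
[0.08016268 0.37832636 0.14374784]
```

View pics/w4.png

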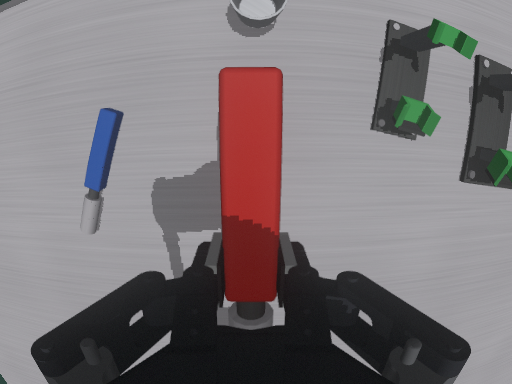

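Call:
step_arm([
  [0.01,0.045,-0.003,0,0,0],
  [0.01,0.048,-0.003,0,0,0],
  [0.01,0.048,-0.003,0,0,0],
  [0.01,0.048,-0.003,0,0,0],
  [0.01,0.048,-0.003,0,0,0],
  [0.01,0.048,-0.003,0,0,0],
  [0.01,0.048,-0.003,0,0,0],
  [0.01,0.045,-0.003,0,0,0],
  [0,0,0,0,0,0.08],
  [0,0,0,0,0,0],
])

```text
clock: 7.98
tcp_pos: [0.6152, -0.2564, 0.2682]
tcp_rot: [-3.136, 0.143, 0.005]
contact_force: [-0.1, -1.0, -2.7]
grip_width: 0.291
```

Call:
step_arm([
  [0,0,0,0,0.13,0],
  [0,0,0,0,0.13,0],
  [0,0,0,0,0.13,0],
  [0,0,0,0,0.134,0],
  [0,0,0,0,0,0],
  [0,0,0,0,0,0],
])

```text
clock: 8.72
tcp_pos: [0.6166, -0.2561, 0.271]
tcp_rot: [3.008, -0.135, 0.806]
contact_force: [1.2, -0.8, -0.9]
grip_width: 0.29
```

```bash
cat > w.py <<'E'
from h import *
import sys
s=ctrl.observe();print(s['clock'],s['tcp_pos'].round(4),s['tcp_rot'].round(4),s['contact_force'].round(2),s['wrist_torque'].round(3))
cv2.imwrite(f'pics/{sys.argv[1]}.png',ctrl.snapshot('wrist')[:,:,::-1])
R=Ro.from_rotvec(s['tcp_rot']).as_matrix()
yw=np.radians(-5.3);ux=np.array([np.cos(yw)*.866,np.sin(yw)*.866,.5]);uy=np.array([-np.sin(yw),np.cos(yw),0]);uz=np.cross(ux,uy);S=np.stack([ux,uy,uz],1)
seat=np.array([.612,-.2566,.1])
print('tool in seat:\n',(S.T@R).round(3))
g=s['tcp_pos']+R@np.array([-.001,0,.0036]);print('gauge in seat',(S.T@(g-seat)).round(4),'seat dir in tool',(R.T@(seat-g)).round(4))
E
python3 w.py w5
python3 - <<'E'
from h import *
m=ctrl.camera_model('wrist');T=m['tool_from_camera'];F=f('wrist')
def tr(u,v,z):
    x=u-m['cx'];y=v-m['cy'];r=np.hypot(x,y);th=r/F;d=T[:3,:3]@np.array([np.sin(th)*x/r,np.sin(th)*y/r,np.cos(th)]);o=T[:3,3];return (o+d*(z-o[2])/d[2]).round(4)
im=cv2.imread('pics/w5.png');h=cv2.cvtColor(im,cv2.COLOR_BGR2HSV);k=cv2.inRange(h,(0,150,60),(8,255,255))
n,l,st,c=cv2.connectedComponentsWithStats(k);i=1+np.argmax(st[1:,4]);print(st[i])
x0,y0,w,hh,_=st[i]
for z in (-.0095,-.0125):print(tr(250,y0,z),tr(250,y0+hh,z),tr(x0,100,z),tr(x0+w,100,z))
E
```

```text
8.725 [ 0.6166 -0.2561  0.271 ] [ 3.0083 -0.1353  0.806 ] [ 1.18 -0.76 -0.85] [ 0.071  0.395 -0.04 ]
tool in seat:
 [[ 1.     0.003  0.   ]
 [ 0.003 -1.     0.   ]
 [ 0.    -0.    -1.   ]]
gauge in seat [0.0884 0.0009 0.1422] seat dir in tool [-0.0884  0.0007  0.1422]
[  219    68    64   234 13586]
[ 0.0881  0.0008 -0.0095] [-0.0196  0.0007 -0.0095] [ 0.0753 -0.0115 -0.0095] [ 0.0753  0.0139 -0.0095]
[ 0.0877  0.0008 -0.0125] [-0.0172  0.0007 -0.0125] [ 0.0752 -0.0112 -0.0125] [ 0.0752  0.0136 -0.0125]
```

View pics/w5.png

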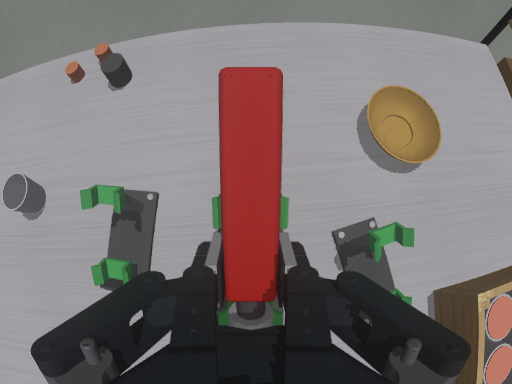

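Call:
step_arm([
  [-0.02,0,0.0,0,0,0],
  [-0.03,0,0.0,0,0,0],
  [-0.032,0.001,0.0,0,0,0],
  [0,0,0.03,0,0,0],
  [0,0,0.03,0,0,0],
  [0,0,0.02,0,0,0],
  [0,0,0.02,0,0,0],
  [0,0,0,0,0,0],
  [0,0,0,0,0,0],
])

```text
clock: 9.9
tcp_pos: [0.596, -0.2556, 0.1435]
tcp_rot: [3.008, -0.135, 0.808]
contact_force: [-0.4, 0.3, -1.7]
grip_width: 0.295
```

```bash
python3 w.py w6; python3 - <<'E'
from h import *
a=ctrl.snapshot('scene')[100:260,90:270,::-1];cv2.imwrite('pics/s6.png',cv2.resize(a,None,fx=3.5,fy=3.5,interpolation=2))
a=ctrl.snapshot('top')[140:270,230:410,::-1];cv2.imwrite('pics/t6.png',cv2.resize(a,None,fx=3.5,fy=3.5,interpolation=2))
E
```

```text
9.9 [ 0.596  -0.2556  0.1435] [ 3.0078 -0.1354  0.8081] [-0.38  0.29 -1.74] [0.014 0.416 0.024]
tool in seat:
 [[ 1.     0.002  0.001]
 [ 0.002 -1.     0.   ]
 [ 0.001 -0.    -1.   ]]
gauge in seat [ 0.0068 -0.0004  0.0421] seat dir in tool [-0.0069 -0.0004  0.0421]
```

View pics/w6.png

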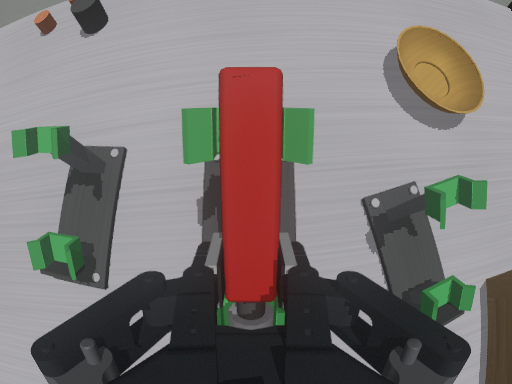

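View pics/s6.png

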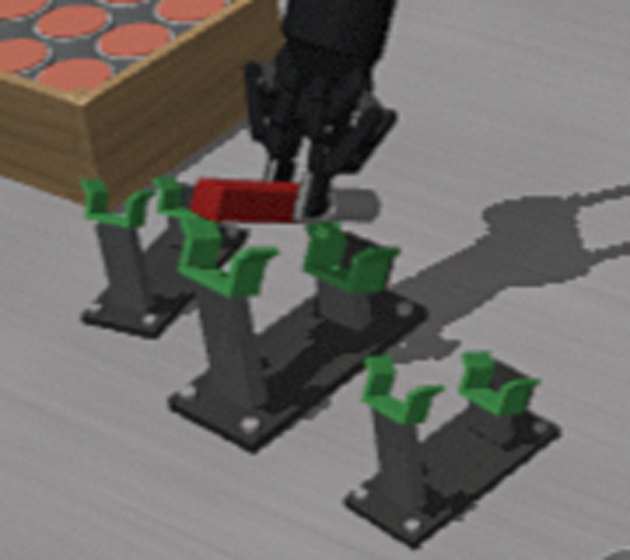

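View pics/t6.png

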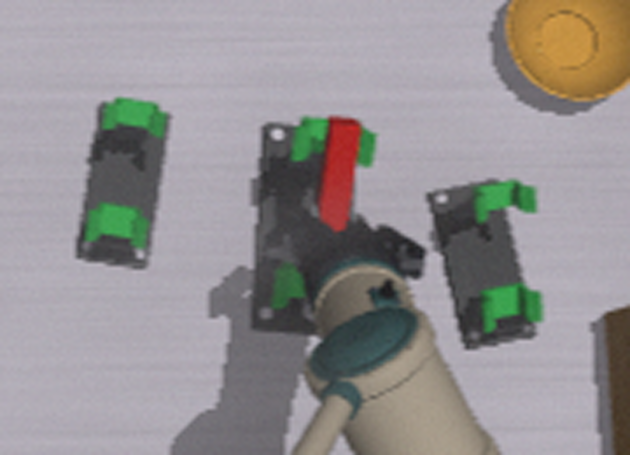

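```bash
python3 - <<'E'
from h import *
m=ctrl.camera_model('wrist');T=m['tool_from_camera'];F=f('wrist')
def tr(u,v,z):
    x=u-m['cx'];y=v-m['cy'];r=np.hypot(x,y);th=r/F;d=T[:3,:3]@np.array([np.sin(th)*x/r,np.sin(th)*y/r,np.cos(th)]);o=T[:3,3];return (o+d*(z-o[2])/d[2]).round(4)
for p in ((183,162),(314,162),(183,108),(314,108)):
    t=tr(*p,.0267);print(p,t,'gauge-relative x',t[0]+.001)
E
```

```text
(183, 162) [ 0.0435 -0.0354  0.0267] gauge-relative x 0.0445
(314, 162) [0.0434 0.0353 0.0267] gauge-relative x 0.0444
(183, 108) [ 0.0726 -0.0343  0.0267] gauge-relative x 0.0736
(314, 108) [0.0724 0.0343 0.0267] gauge-relative x 0.0734
```

The wrist check puts the gauge at seat x +0.007 and y about 0, which agrees with the earlier estimate. I'll lower it in stages.

Call:
step_arm([
  [-0.003,0,0.008,0,0,0],
  [0,0,0.01,0,0,0],
  [0,0,0.01,0,0,0],
  [0,0,0.005,0,0,0],
  [0,0,0.003,0,0,0],
  [0,0,0,0,0,0],
  [0,0,0,0,0,0],
])

```text
clock: 10.92
tcp_pos: [0.6103, -0.2566, 0.1103]
tcp_rot: [3.008, -0.137, 0.807]
contact_force: [-0.7, -0.3, -2.2]
grip_width: 0.293
```

```bash
python3 w.py w7
```

```text
10.925 [ 0.6103 -0.2566  0.1103] [ 3.0082 -0.137   0.8073] [-0.69 -0.33 -2.21] [0.06  0.43  0.023]
tool in seat:
 [[ 1.     0.001  0.001]
 [ 0.001 -1.     0.   ]
 [ 0.001 -0.    -1.   ]]
gauge in seat [ 0.0026 -0.0002  0.0062] seat dir in tool [-0.0026 -0.0002  0.0062]
```

Call:
step_arm([
  [0,0,0.0015,0,0,0],
  [0,0,0.0015,0,0,0],
  [0,0,0.001,0,0,0],
  [0,0,0,0,0,0],
])

```text
clock: 11.48
tcp_pos: [0.6122, -0.2567, 0.1064]
tcp_rot: [3.009, -0.137, 0.807]
contact_force: [-0.2, 1.2, -1.1]
grip_width: 0.292
```

Call:
step_arm([
  [0,0,0.001,0,0,0],
  [0,0,0.001,0,0,0],
  [0,0,0,0,0,0],
])

```text
clock: 11.85
tcp_pos: [0.6132, -0.2569, 0.1048]
tcp_rot: [3.009, -0.137, 0.807]
contact_force: [-0.7, -0.2, -1.6]
grip_width: 0.288
```

Call:
step_arm([
  [0,0,0.001,0,0,0],
  [0,0,0,0,0,0],
])

```text
clock: 12.1
tcp_pos: [0.6132, -0.2569, 0.1048]
tcp_rot: [3.008, -0.137, 0.807]
contact_force: [-7.1, 0.8, 5.1]
grip_width: 0.29
```

Call:
step_arm([
  [0,0,0.001,0,0,0],
  [0,0,0,0,0,0],
])

```text
clock: 12.35
tcp_pos: [0.6132, -0.2569, 0.1048]
tcp_rot: [3.008, -0.136, 0.808]
contact_force: [-13.4, 0.9, 13.1]
grip_width: 0.289
```

```bash
python3 w.py w8
```

```text
12.35 [ 0.6132 -0.2569  0.1048] [ 3.0076 -0.1362  0.808 ] [-13.38   0.85  13.09] [ 0.13   1.12  -0.055]
tool in seat:
 [[ 1.     0.002  0.001]
 [ 0.002 -1.     0.   ]
 [ 0.001 -0.    -1.   ]]
gauge in seat [ 0.0025 -0.0002 -0.0001] seat dir in tool [-0.0025 -0.0002 -0.0001]
```

View pics/w8.png

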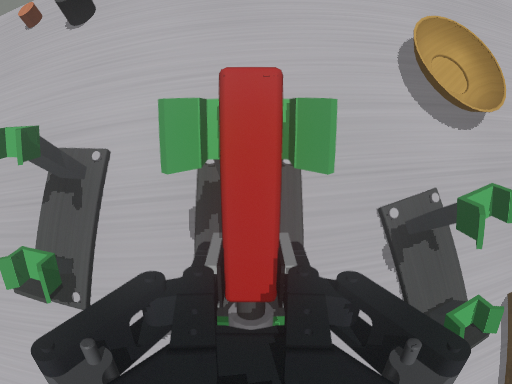

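The gauge is in contact at the seated height, reaction about 18 N normal to the slope. I'll ease off 1.5 mm and open gradually.

Call:
step_arm([
  [0,0,-0.0015,0,0,0],
  [0,0,0,0,0,0],
])

```text
clock: 12.65
tcp_pos: [0.6134, -0.257, 0.1049]
tcp_rot: [3.008, -0.137, 0.807]
contact_force: [-6.8, 0.3, 4.6]
grip_width: 0.291
```

Call:
step_arm([
  [0,0,0,0,0,0],
  [0,0,0,0,0,0],
  [0,0,0,0,0,0],
], hand=0.36)

```text
clock: 13.02
tcp_pos: [0.6137, -0.257, 0.1043]
tcp_rot: [3.008, -0.137, 0.807]
contact_force: [0.3, -0.1, -1.0]
grip_width: 0.361
```

Call:
step_arm([
  [0,0,0,0,0,0],
  [0,0,0,0,0,0],
  [0,0,0,0,0,0],
  [0,0,0,0,0,0],
  [0,0,0,0,0,0],
], hand=0.8)

```text
clock: 13.65
tcp_pos: [0.6134, -0.2569, 0.1044]
tcp_rot: [3.009, -0.137, 0.807]
contact_force: [-0.0, -0.3, -0.5]
grip_width: 0.801
```

```bash
python3 w.py w9
```

```text
13.65 [ 0.6134 -0.2569  0.1044] [ 3.0085 -0.1373  0.8069] [-0.04 -0.33 -0.46] [ 0.045  0.257 -0.017]
tool in seat:
 [[ 1.     0.001  0.   ]
 [ 0.001 -1.     0.001]
 [ 0.    -0.001 -1.   ]]
gauge in seat [ 0.0025 -0.0002 -0.0005] seat dir in tool [-0.0025 -0.0002 -0.0005]
```

View pics/w9.png

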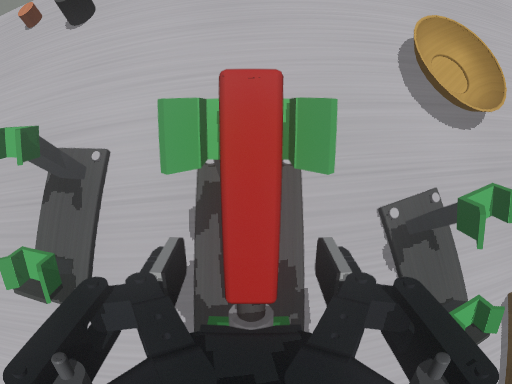

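The gauge stayed put on release, and the pads are clear on both sides. I'll retreat along the tool axis.

Call:
step_arm([
  [0,0,-0.01,0,0,0],
  [0,0,-0.02,0,0,0],
  [0,0,-0.03,0,0,0],
  [0,0,-0.04,0,0,0],
  [0,0,-0.04,0,0,0],
  [0,0,-0.04,0,0,0],
  [0,0,-0.02,0,0,0],
  [0,0,0,0,0,0],
  [0,0,0,0,0,0],
])

```text
clock: 14.82
tcp_pos: [0.5133, -0.2475, 0.2773]
tcp_rot: [3.009, -0.138, 0.806]
contact_force: [0.0, 0.3, 0.4]
grip_width: 0.799
```

```bash
python3 w.py w10; python3 - <<'E'
from h import *
a=ctrl.snapshot('scene')[100:300,90:440,::-1];cv2.imwrite('pics/s10.png',cv2.resize(a,None,fx=2.2,fy=2.2,interpolation=2))
E
```

```text
14.825 [ 0.5133 -0.2475  0.2773] [ 3.0088 -0.1377  0.8061] [0.03 0.35 0.37] [0.049 0.294 0.011]
tool in seat:
 [[ 1.     0.001 -0.   ]
 [ 0.001 -1.     0.001]
 [-0.    -0.001 -1.   ]]
gauge in seat [ 1.800e-03 -1.000e-04  1.995e-01] seat dir in tool [-0.0018  0.      0.1995]
```

View pics/w10.png

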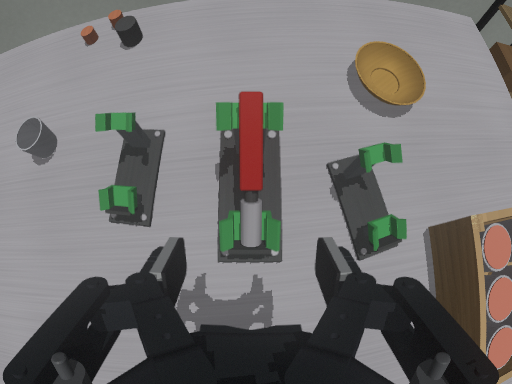

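View pics/s10.png

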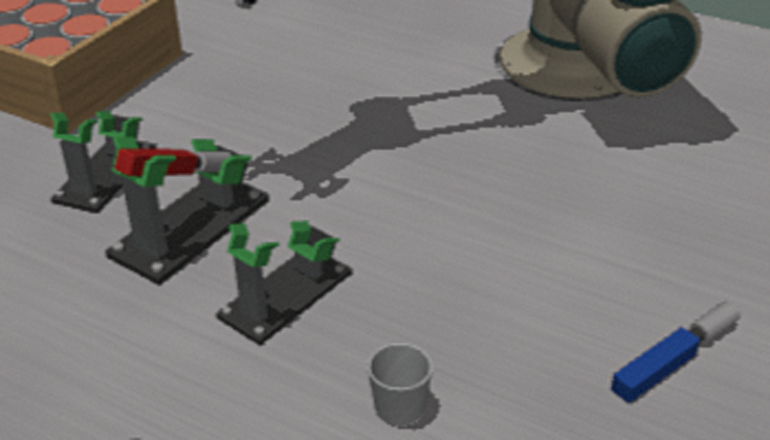

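```bash
python3 - <<'E'
from h import *
m=ctrl.camera_model('wrist');T=m['tool_from_camera'];F=f('wrist')
def tr(u,v,z):
    x=u-m['cx'];y=v-m['cy'];r=np.hypot(x,y);th=r/F;d=T[:3,:3]@np.array([np.sin(th)*x/r,np.sin(th)*y/r,np.cos(th)]);o=T[:3,3];return (o+d*(z-o[2])/d[2]).round(4)
im=cv2.imread('pics/w10.png');h=cv2.cvtColor(im,cv2.COLOR_BGR2HSV)
k=cv2.inRange(h,(0,150,60),(8,255,255));n,l,st,c=cv2.connectedComponentsWithStats(k);i=1+np.argmax(st[1:,4]);x0,y0,w,hh,_=st[i];print(st[i])
e=tr(x0+w/2,y0,.190);b=tr(x0+w/2,y0+hh,.190);print('handle ends',e,b)
g=cv2.inRange(h,(50,120,40),(75,255,255));n,l,st,c=cv2.connectedComponentsWithStats(g)
for q in st[1:]:
  if q[4]>100 and 200<q[0]<290: print(q,'top',tr(q[0]+q[2]/2,q[1],.184),'bot',tr(q[0]+q[2]/2,q[1]+q[3],.184))
E
```

```text
[ 239   92   24   98 2273]
handle ends [0.0881 0.0019 0.19  ] [-0.0194  0.0018  0.19  ]
[217 103  14  27 336] top [ 0.0765 -0.0261  0.184 ] bot [ 0.048  -0.0265  0.184 ]
[232 103   6  25 112] top [ 0.0764 -0.0147  0.184 ] bot [ 0.05   -0.0149  0.184 ]
[268 103  15  27 300] top [0.0765 0.0273 0.184 ] bot [0.0479 0.0276 0.184 ]
[220 211  20  40 562] top [-0.0421 -0.0217  0.184 ] bot [-0.0927 -0.0231  0.184 ]
[262 211  18  40 511] top [-0.0422  0.0242  0.184 ] bot [-0.0928  0.0255  0.184 ]
```

```bash
python3 - <<'E'
from h import *
ctrl.finish_job();print(ctrl.observe()['clock'])
E
```

```text
the job is handed in; nothing more can be done
the job is handed in; nothing more can be done
```

The red gauge is in both saddles of the largest green rest, steel head down by the foot stop and red handle at the upper end. I gripped it near mid-length, lifted it, tilted it 30° and lowered it until I felt contact (about 18 N). I then eased off, opened the fingers and backed straight out, and handed the job in at about 15 s.

- **Position:** the last wrist picture puts the gauge about 3 mm up-slope of the seat and 1 mm off centre. The arm's pose at release put it within 1 mm of seated height and in line with the slope. All of these are inside the limits.
- **Arm:** the tool force read about zero after retreat, and the tool was about 0.2 m clear of the gauge.
- **Blue gauge and cup:** the arm never went near them, and in the last pictures both look where they were. I did not measure their positions again.
- **Disagreements:** the early estimates of the gauge's mid-point differed by a few millimetres between cameras. I used a closer wrist view instead, and it agreed with what I saw in the grip. The saddle lips measured 68–71 mm across at two of the looks, against the stated 60 mm. I took that to be their outer edges, since they sat centred on the gauge.

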